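Assemble a bench tape stand and load its roll

ROBOT

A 6-joint arm with a two-finger parallel gripper is mounted at the origin on a cart in front of the work surface, level with it; the furniture and walls round the work are solid. World frame = base frame: x ahead of the robot, y to its left, z up, the work surface at z = 0. Lengths are in mm, angles in degrees, forces in N, time in s.
With the tool pointing down it reaches from about 300 to 850 mm from the base axis. Payload 4.2 kg.
Tool frame: the origin (TCP) lies between the finger pads; the fingertips stand ahead of it and the grasp point (between the pads) lies 3 mm ahead of it (nose_length is the z of the fingertips in the tool frame, in mm); z points along the fingers, y is the line along which they close (so a half turn about z gives the same grasp; the last joint's range is limited). The gripper opens to 91 mm and grips with 3 to 60 N. Pads are 32 mm wide; open, the fingers measure 118 mm over their backs; the gripper's body (76 mm by 178 mm) begins 60 mm behind the grasp point.
Start: joints at [40.909, 18.312, 89.639, -0, 72.044, -1.146], TCP at [426.948, 385.17, 235.976] pointing down, gripper open.
Joint ranges: [-177.97, 177.97], [-48.28, 115.42], [12.27, 149.76], [-77.06, 257.06], [2.81, 150.46], [-146.56, 146.56]. Speed limits (degrees/s): [147.25, 147.25, 180, 180, 180, 180].

INTERFACE

Orientations are given as [roll, pitch, yaw] about the fixed x, y, z axes, in that order (R = Rz(yaw) Ry(pitch) Rx(roll)).
In Python, from workcell import state, grab_frame, camera_params, job_done, nose_length gives the robot as it stands.
- The arm moves only by the tool step_arm, never from a script. Its argument "plan" is a list that holds one entry, the list of rows, each a list of 5 numbers: the shift along the tool's x, y, z in cm, then the turn about the tool's z in rad, then the opening, from 0 (shut) to 1 (fully open). In form: [[[x, y, z, turn, gripper], ...]]. A call has 1 to 20 rows; each row is the pose to reach, as a shift and turn from the pose commanded when the call began, along the tool's axes at that moment; what a row does not reach only later rows make up. A row lasts 1/8 s, in which the tool goes at most 62.5 mm and 10.7 degrees, less where a joint would pass 70% of its speed; a pose out of reach is approached as far as the arm can. A call with a gripper value outside its range is refused whole. The fingers move at their own pace and stop on an object; "newtons" is the grip in N (left out, the last holds). Time passes only in rows, so rows that repeat a pose let the fingers close. It gives the time, the measured TCP pose, the force, the opening and the grip force at its end, in the units of the state.
- state(): the state, without advancing time (a new reading comes with each control period).
- grab_frame(name): name is "side" or "top"; returns the picture (384x512x3 uint8, blue, green, red); there is no depth.
- camera_params(name): a dict with "camera_matrix" (3x3 intrinsics, pixels), "R" (3x3) and "t" (3): a world point X has camera coordinates R X + t. Camera axes: x right, y down, z forward; pixel columns grow to the right and rows downward; lengths in mm; the calibration is good to about 2 mm. A picture is of the moment at which its call begins. camera_params takes no time and is no camera call.
- job_done(): hands the job in; it is judged then, once.
The state is a dict: "time_s": time; "qpos": joint angles; "qvel": joint speeds; "effort": joint torques, N m; "ee_pos": TCP position; "ee_rot": TCP orientation; "force": force on the tool from outside, world axes, zero at the start; "torque": the same for the moment, N m; "gripper_width": finger opening in mm; "gripper_force": force on a finger pad.
Only numpy, scipy, OpenCV 4.12 (cv2) and the standard library are available. Lean on these libraries where they do the work, as an engineer would, in place of code of your own. Each camera call takes 0.05 s, during which the arm holds its last target. There are 200 camera calls.

TASK

Put the bench tape stand together: take the aluminium dowel from its cradle, stand it upright on a clear spot of the bench with its flat foot down (ringed, rounded end up) and let go, so that you can take it again by its top from above; then feel for the blind hole in the heavy square base, press the dowel straight in until it is fully home, and let go. Then slide the small tape roll (the one lying nearest to you) down over the dowel until it lies flat on the base. Leave the solder reel, the bottle and the screwdriver where they are.

Things in the scene. Friction and masses are not known exactly. Their poses are not given: they have to be found in the camera images.
- dowel: plain aluminium dowel, 30 mm diameter, 105 mm long, about 0.2 kg, loose. Origin at the centre of its flat foot; +z runs along its axis to the top end, which is slightly tapered over the last 6 mm and has a thin dark ring 15 to 18 mm from its end. It starts lying in the cradle, leaning: its axis rises 30 degrees from the bench towards the top end, which overhangs the trough.
- dowel_foot (a point): centre of the dowel's flat, square-edged foot (same point as the dowel's origin)
- dowel_top (a point): centre of the dowel's top end, 105 mm from the foot along its axis
- cradle: fixed grey V trough on a 90 x 80 x 12 mm plate, origin at the centre of its underside. The trough, 60 x 45 mm, rises 30 degrees towards the cradle's +x and has a stop at its low end. The dowel's foot rests there (40 mm behind the origin, 45 mm above the bench), its top is 51 mm ahead of the origin, 97 mm up; its last 45 mm are free. The flanks end at the level of the dowel's axis.
- base: heavy fixed dark steel block, 90 x 90 x 50 mm, origin at the centre of its underside, z up; a round blind hole in the middle of its top, 31.8 mm diameter, 40 mm deep, with sharp unchamfered edge. With the dowel fully home its foot is 10 mm and its top 115 mm above the bench. Four flat screw heads at the top's corners.
- hole_mouth (a point): centre of the hole's mouth, on the base's top face, 50 mm above the bench; z up
- tape_roll: small roll of orange-brown tape lying flat on the bench, 61 mm outside diameter, 12 mm high, open bore of 36 mm or more, 30 g, loose. Origin at the centre of its underside, z up. A similar roll that lies beyond reach far to the right and back of the bench is part of the room.
- reel: solder reel of the same 60 mm diameter but 28 mm high with flanges and a closed middle, loose, a bystander. It and the tape roll may swap places. Origin at the centre of its underside
- amber: small white bottle with yellow cap, 43 mm diameter, 74 mm high, loose, a bystander. Origin at the centre of its underside
- driver: small blue screwdriver lying on the bench, 117 mm long, loose, a bystander. Origin under its middle
There are look-alikes about, which are no part of the job. Leave any blue or red look-alike of the tape_roll alone. Leave any turquoise look-alike of the base alone.

How it is judged (in metres and radians):
On the way, in this order (a step that is already met when the one before it is completed fails the run):
1. the dowel stands upright on the bench on its foot, let go (angle between dowel's own z axis and vertical below 0.1 rad and height (world z) of dowel_foot below 0.004 m and linear speed of dowel below 0.02 m/s and contact force between the fingers and dowel below 0.1 N), for 0.2 s.
2. the dowel is fully home in the base's hole, foot down, let go (horizontal distance between dowel_foot and hole_mouth below 0.004 m and z of dowel_foot in the frame of base below 0.013 m and angle between dowel's own z axis and vertical below 0.06 rad and contact force between the fingers and dowel below 0.1 N), for 0.2 s.
At the end, for the whole second after the job is handed in: dowel upright in the hole (under 0.06 rad), foot within 3 mm of the hole's floor and 4 mm of its axis; tape roll round it flat on the base, same side up as at the start, within 4 mm in height and 10 mm of the hole's axis, under 0.1 rad tilt; both released and at rest (horizontal distance between dowel_foot and hole_mouth below 0.004 m and z of dowel_foot in the frame of base below 0.013 m and angle between dowel's own z axis and vertical below 0.06 rad and horizontal distance between tape_roll and hole_mouth below 0.01 m and z of tape_roll in the frame of hole_mouth between -0.003 and 0.004 m and angle between tape_roll's own z axis and vertical below 0.1 rad and linear speed of each of tape_roll, dowel below 0.01 m/s); the robot touches nothing.
It fails at once if the solder reel, the bottle or the screwdriver is shifted by more than 30 mm (distance of any of reel, amber, driver from where it was at the start of the episode above 0.03 m).
It fails at once if the bottle or the solder reel is tipped over (angle between any of amber, reel's own z axis and vertical above 0.6 rad).
It also fails if it takes over 61 s, if anything falls off the work surface, if the arm or the gripper's body presses on something with over 40 N, if the wrist force passes 120 N, or if a joint passes its speed limit or range.

## Working session

There is one attempt and no reset: what is moved stays moved. The work goes in short steps, Python scripts to look and compute and a tool call to move; the robot and the scene stay as the last step left them, time stands still between calls to the robot, and variables do not carry over. Pictures are saved under pics/ and viewed, at most 14 in all, crops included, and the job is handed in when it is done.

Besides the shell and the picture viewer there is one more tool, called after "Call:" as name(argument=value, ...) on one line, values as JSON. step_arm: Moves the arm, as the interface text tells. Its arguments: {"type":"object","properties":{"plan":{"type":"array","items":{"type":"array","items":{"type":"array","items":{"type":"number"}}}},"newtons":{"type":"number"}},"required":["plan"]}

```bash
mkdir -p pics; cat > h.py <<'E'
import numpy as np, cv2
from workcell import *
def ray(n,u,v):
    c=camera_params(n);K=np.array(c["camera_matrix"]);R=np.array(c["R"]);t=np.array(c["t"]).ravel()
    return -R.T@t, R.T@np.linalg.solve(K,[u,v,1.])
def onz(n,u,v,z):
    o,d=ray(n,u,v);return o+d*(z-o[2])/d[2]
def tri(a,b):
    (o,d),(p,e)=ray("top",*a),ray("side",*b)
    s,*_=np.linalg.lstsq(np.c_[d,-e],p-o,rcond=None)
    A,B=o+d*s[0],p+e*s[1];return (A+B)/2,np.linalg.norm(A-B)
def proj(n,X):
    c=camera_params(n);x=np.array(c["camera_matrix"])@(np.array(c["R"])@np.array(X,float)+np.array(c["t"]).ravel());return x[:2]/x[2]
E
python3 - <<'E'
from h import *
for n in("top","side"):
    f=grab_frame(n);cv2.imwrite(f"pics/{n}0.png",f);cv2.imwrite(f"pics/{n}0v.png",cv2.resize(f,(768,576)))
    print(n,ray(n,256,192))
s=state();print(s,nose_length() if callable(nose_length) else nose_length)
E
```

```text
top (array([ 296.54238197,   61.94189691, 1757.90539758]), array([ 0.10126963, -0.00202244, -0.99507297]))
side (array([-466.3930888 ,  232.38675231,  558.03716454]), array([ 0.88852325, -0.16783603, -0.42704147]))
{'time_s': 0.1, 'qpos': array([ 4.09083164e+01,  1.83458067e+01,  8.96950933e+01,  6.04573445e-05,
        7.20428558e+01, -1.14661144e+00]), 'qvel': array([-0.04578486, -0.13148347, -0.17401544,  0.0840423 , -0.13430112,
        0.03855049]), 'effort': array([ 5.22143291e-04, -4.13336635e+01, -2.32508200e+01,  7.30453245e-02,
        4.22537921e-02, -4.96803546e-05]), 'ee_pos': array([426.65639294, 384.90669039, 235.255379  ]), 'ee_rot': array([-1.79916262e+02, -1.73349253e-03,  1.32054908e+02]), 'force': array([ 0.43512396, -0.49745102, -0.62641421]), 'torque': array([ 0.00507353,  0.02245985, -0.023243  ]), 'gripper_force': 0.0, 'gripper_width': 90.89732746037598} 22.0
```

View pics/top0v.png

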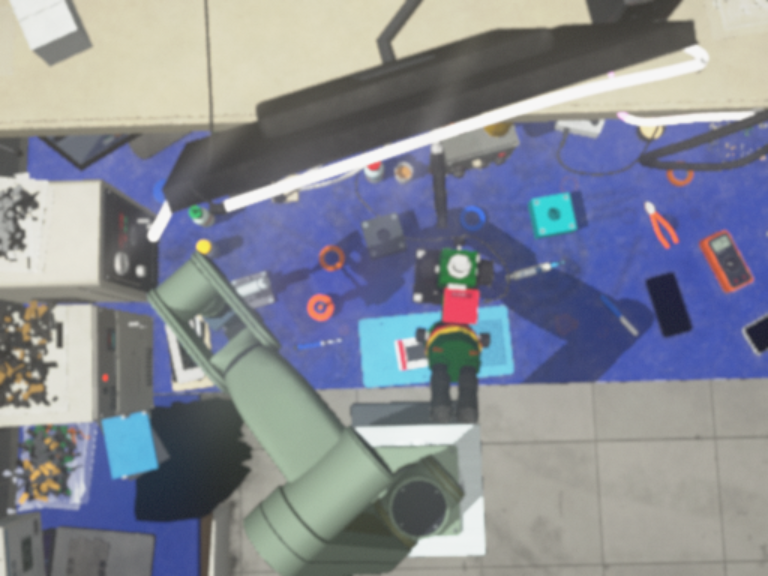

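View pics/side0v.png

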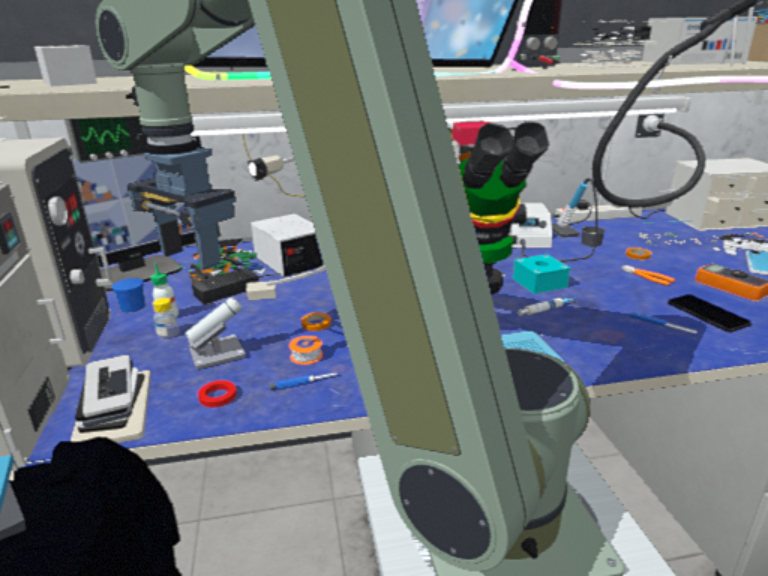

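The pictures show these candidates (in 768-wide pixels):
- **Orange rings in the top view:** (330,257) and (320,306) are both near, and (680,175) is far.
- **Side view:** (316,320) is a flat brown-orange ring, so it is the tape roll. (306,349) is tall with flanges, so it is the reel. The red ring at (217,393) and the blue ring at top (473,217) are look-alikes.
- **Base:** the dark block at top (383,234). The turquoise block at (553,214) is a look-alike.
- **Cradle:** near top (250,288) and side (215,340).

I'll confirm these in one enlarged crop.

```bash
python3 - <<'E'
import cv2,numpy as np
t=cv2.imread("pics/top0.png")[135:250,125:285];s=cv2.imread("pics/side0.png")[185:285,80:245]
a=cv2.resize(t,None,fx=2.4,fy=2.4,interpolation=2);a=cv2.resize(t,(790//2,284),interpolation=2)
a=cv2.resize(t,(417,300),interpolation=2);b=cv2.resize(s,(495,300),interpolation=2)
im=np.zeros((600,500,3),np.uint8);im[:300,:417]=a;im[300:,:495]=b
cv2.imwrite("pics/crop1.png",im)
E
```

```text
(no output)
```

View pics/crop1.png

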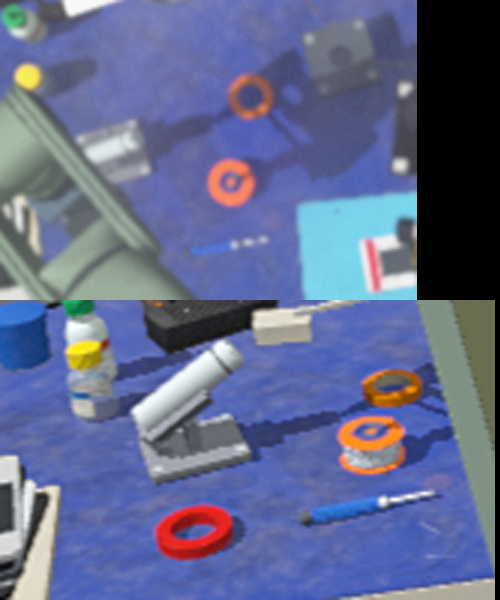

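The crop confirms it. The upper orange ring (top crop 250,96; side crop 392,387) is the flat open tape roll. The lower one (232,182 / 372,445) is the flanged reel. The base is at top crop (340,55). The dowel leans with its top to the right, side crop (230,355).

```bash
cat > m.py <<'E'
from h import *
def comps(img,lo,hi,box,amin=15):
    x0,y0,x1,y1=box;h=cv2.cvtColor(img,cv2.COLOR_BGR2HSV)[y0:y1,x0:x1]
    m=cv2.inRange(h,np.array(lo),np.array(hi));out=[]
    for c in cv2.findContours(m,cv2.RETR_EXTERNAL,cv2.CHAIN_APPROX_NONE)[0]:
        if len(c)>=10:
            c=c+[x0,y0];out.append(c.reshape(-1,2))
    return sorted(out,key=lambda c:-len(c))
E
python3 - <<'E'
from m import *
t=cv2.imread("pics/top0.png");s=cv2.imread("pics/side0.png")
for c in comps(t,(0,110,60),(22,255,255),(190,150,250,220)):
    (u,v),r=cv2.minEnclosingCircle(c);b=cv2.boundingRect(c);u,v=b[0]+(b[2]-1)/2,b[1]+(b[3]-1)/2
    print("top orange",b,onz("top",u,v,12),onz("top",u,v,28))
for c in comps(s,(0,110,60),(22,255,255),(180,190,245,250)):
    b=cv2.boundingRect(c);u,v=b[0]+(b[2]-1)/2,b[1]+(b[3]-1)/2
    print("side orange",b,onz("side",u,v,6),onz("side",u,v,14))
h=cv2.cvtColor(t,cv2.COLOR_BGR2HSV)
for c in comps(t,(0,0,0),(180,90,255),(225,135,285,180))[:2]:
    b=cv2.boundingRect(c);r=cv2.minAreaRect(c);print("base",b,r);print(np.array([onz("top",*p,50) for p in cv2.boxPoints(r)]).round(), onz("top",*r[0],50))
# hole: dark blob
print(h[145:170,240:272,2])
for c in comps(t,(0,0,0),(180,90,255),(150,170,192,215))[:2]:
    b=cv2.boundingRect(c);r=cv2.minAreaRect(c);print("cradle",b,r)
for c in comps(s,(0,0,0),(180,90,255),(118,285-90,168,248))[:2]:
    print("side cr",cv2.boundingRect(c))
g=cv2.cvtColor(s,cv2.COLOR_BGR2GRAY);print(g[194:240:1,120:166:2])
E
```

```text
top orange (205, 197, 17, 16) [433.24962496 214.3436502   12.        ] [431.99679883 212.94699488  28.        ]
top orange (214, 165, 15, 15) [550.56950379 183.266732    12.        ] [548.24152316 182.15487488  28.        ]
side orange (194, 234, 21, 9) [422.45399025 212.84445019   6.        ] [409.57301576 213.12765289  14.        ]
side orange (193, 224, 21, 11) [471.61260367 212.35158774   6.        ] [458.01923348 212.6419329   14.        ]
side orange (201, 208, 19, 13) [557.61095408 185.09942794   6.        ] [542.77131489 185.78470535  14.        ]
base (239, 135, 46, 45) ((261.5, 157.0), (44.0, 45.0), 90.0)
[[677. 114.  50.]
 [672. -47.  50.]
 [514. -42.  50.]
 [518. 117.  50.]] [594.8669579   35.48553163  50.        ]
base (225, 159, 8, 21) ((227.8882293701172, 168.9529266357422), (6.672595977783203, 20.477964401245117), 4.398705005645752)
[[520. 171.  50.]
 [593. 164.  50.]
 [591. 141.  50.]
 [518. 148.  50.]] [555.27716489 155.95080678  50.        ]
[[160 165 165 164 166 164 159 158 157 153 145 138 135 135 135 135 136 136
  135 137 142 155 162 157 143 133 128 127 126 126 1
[... 2807 characters left out ...]
129 124 121 119 111 111 113 117 120 117 113 109 110 106 107 105 104
  103 104 101 100  97  96  96  96  98  99 102 102 107 114]
 [128 122 119 121 117 115 113 118 123 126 120 115 110 109 107 107 104 100
  100 100  97  96  98  97  99 102 105 109 109 114 113 116]
 [133 121 119 117 119 116 114 117 123 127 121 112 109 108 105 103 100 101
   99  97  99 101 104 107 106 109 113 116 119 120 118 118]]
cradle (150, 170, 42, 45) ((170.5, 192.0), (44.0, 41.0), 90.0)
side cr (123, 195, 41, 51)
side cr (164, 195, 4, 5)
[[113 111 112 ...  29  37 139]
 [112 110 110 ...  68 114 137]
 [113 110 108 ... 111 121 137]
 ...
 [107 106 112 ...  98  88  57]
 [102 113 116 ...  83  84  66]
 [100 106 109 ...  67 106 109]]
```

```bash
python3 - <<'E'
from m import *
t=cv2.imread("pics/top0.png");s=cv2.imread("pics/side0.png")
a=cv2.resize(s[190:245,115:170],(550,550),interpolation=2)
b=cv2.resize(t[170:215,150:190],(240,270),interpolation=2)
c=cv2.resize(t[135:180,235:275],(240,270),interpolation=2)
im=np.zeros((550,790,3),np.uint8);im[:,:550]=a;im[:270,550:]=b;im[280:,550:]=c
cv2.imwrite("pics/crop2.png",im)
print(onz("top",255.3,156.4,50))
E
```

```text
[597.65696524  57.46300507  50.        ]
```

View pics/crop2.png

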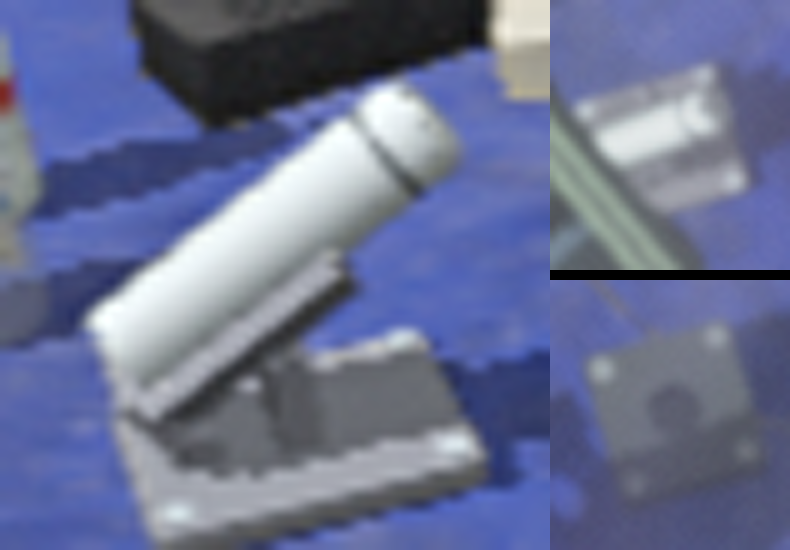

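```bash
python3 - <<'E'
from m import *
T,g=tri((176.5,188.3),(158,200.7));print("top tri",T,g, onz("side",158,200.7,97), onz("top",176.5,188.3,97))
F=onz("side",125.6,225.8,45);print("foot",F)
P=onz("side",115+38.6-.45,190+15.5-.45,97-8.25);print("ring vis",P)
sc=[onz("top",150+(x-550)/6-.4,170+y/6-.4,12) for x,y in((590,105),(708,72),(736,180))];print(np.array(sc))
bs=[onz("top",235+(x-550)/6-.4,135+(y-280)/6-.4,50) for x,y in((601,370),(716,337),(748,450),(636,486))];print(np.array(bs),np.mean(bs,0))
ss=[onz("side",115+x/10-.45,190+y/10-.45,12) for x,y in((177,512),(455,442),(405,340))];print(np.array(ss))
E
```

```text
top tri [485.10032198 328.90174546 103.61856165] 3.391335573988082 [498.43056029 328.55251027  97.        ] [485.84609913 331.69410892  97.        ]
foot [468.6373325  420.35264404  45.        ]
ring vis [490.86824473 342.40488984  88.75      ]
[[501.92227091 418.88162034  12.        ]
 [520.01716462 347.34833566  12.        ]
 [454.11337155 331.02784647  12.        ]]
[[623.45670487 100.25756684  50.        ]
 [641.40721927  31.41059037  50.        ]
 [572.90950411  14.45833633  50.        ]
 [553.24964567  81.26674861  50.        ]] [597.75576848  56.84831054  50.        ]
[[441.02716864 405.07919785  12.        ]
 [461.68030515 332.09306779  12.        ]
 [523.3816088  348.61118358  12.        ]]
```

```bash
cat >> h.py <<'E'
def shift(frm,yaw,to):
    d=np.array(to,float)-frm;p=np.radians(yaw)
    return (np.array([d[0]*np.cos(p)+d[1]*np.sin(p),d[0]*np.sin(p)-d[1]*np.cos(p),-d[2]])/10).round(2)
E
python3 - <<'E'
from h import *
f=[426.95,385.17,235.98];print(shift(f,132.05,(489,340,160)),shift(f,132.05,(489,340,92)))
E
```

```text
[-7.51  1.58  7.6 ] [-7.51  1.58 14.4 ]
```

Call:
step_arm(plan=[[[-3.5,0.8,3.8,0.16,1],[-7.5,1.6,7.6,0.32,1],[-7.5,1.6,7.6,0.48,1],[-7.5,1.6,7.6,0.48,1]]], newtons=5)

```text
time_s: 0.6
ee_pos: [489.1, 339.7, 159.1]
ee_rot: [-179.9, 0.0, 104.6]
force: [-0.7, -0.1, 1.4]
gripper_width: 91.0
gripper_force: 0.0
```

```bash
python3 - <<'E'
from h import *
s=grab_frame("side");t=grab_frame("top");cv2.imwrite("pics/side1.png",s);cv2.imwrite("pics/top1.png",t)
a=cv2.resize(s[150:250,90:290],(800,400),interpolation=2)
b=cv2.resize(t[140:220,130:290],(400,200),interpolation=2)
im=np.zeros((600,800,3),np.uint8);im[:400]=a;im[400:,:400]=b
cv2.imwrite("pics/crop3.png",im);print(state()["ee_pos"],state()["ee_rot"])
E
```

```text
[489.02485066 340.46348189 160.20301066] [ 1.79974954e+02 -1.55688102e-02  1.04711242e+02]
```

View pics/crop3.png

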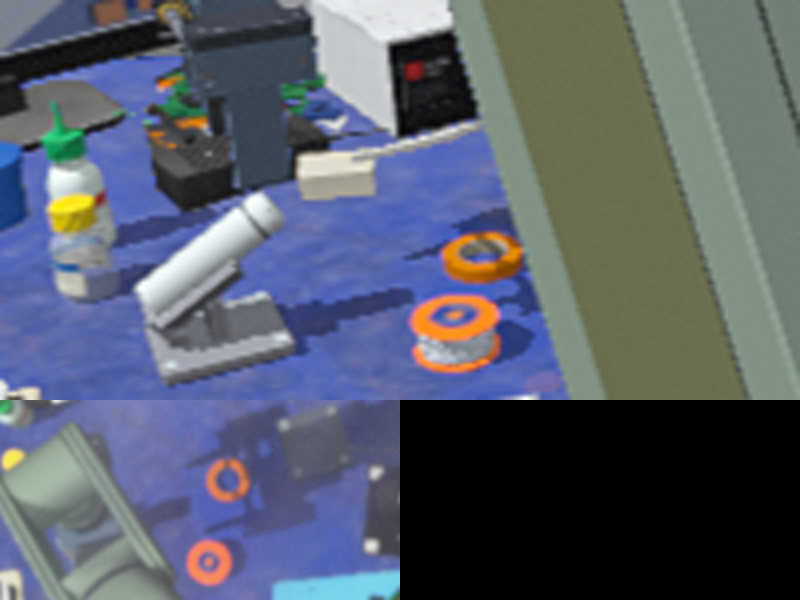

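The fingers hang over the free end of the dowel (near fingertip at crop (258,185)), and the path down is clear. I'll go down and close gently.

Call:
step_arm(plan=[[[0,0,3,0,1],[0,0,5,0,1],[0,0,6.8,0,1],[0,0,6.8,0,0.5],[0,0,6.8,0,0.3],[0,0,6.8,0,0.2],[0,0,6.8,0,0.2],[0,0,6.8,0,0.2],[0,0,6.8,0,0.2]]], newtons=6)

```text
time_s: 1.82
ee_pos: [489.1, 340.2, 92.1]
ee_rot: [180.0, -0.0, 104.6]
force: [-0.3, -0.7, -0.2]
gripper_width: 34.3
gripper_force: 0.0
```

Call:
step_arm(plan=[[[0,0,0,0,0.2],[0,0,0,0,0.2],[0,0,0,0,0.2],[0,0,0,0,0.2]]], newtons=6)

```text
time_s: 2.33
ee_pos: [488.2, 339.7, 91.9]
ee_rot: [-179.9, 0.0, 104.6]
force: [-5.0, -2.1, 3.9]
gripper_width: 29.8
gripper_force: 6.0
```

Call:
step_arm(plan=[[[0,-0.1,1,0,0.2],[0,-0.1,2,0,0.2],[0,-0.1,2,0,0.2]]], newtons=8)

```text
time_s: 2.7
ee_pos: [488.0, 340.0, 72.1]
ee_rot: [180.0, -0.0, 104.6]
force: [-3.4, -1.4, 2.1]
gripper_width: 30.4
gripper_force: 8.0
```

I moved the wrong way: tool +z points down. The dowel is still in the cradle, so I'll open, come back up and grip again.

Call:
step_arm(plan=[[[0,0,0,0,0.55],[0,0,0,0,0.55],[0,-0.1,-1,0,0.55],[0,-0.1,-2,0,0.55]]], newtons=6)

```text
time_s: 3.2
ee_pos: [487.4, 339.9, 92.8]
ee_rot: [179.9, -0.0, 104.6]
force: [-0.8, 0.0, -0.0]
gripper_width: 50.2
gripper_force: 0.0
```

```bash
python3 - <<'E'
from h import *
s=grab_frame("side");cv2.imwrite("pics/side2.png",s)
cv2.imwrite("pics/crop4.png",np.hstack([cv2.resize(x[185:250,110:175],(400,400),interpolation=2) for x in(s,cv2.imread("pics/side1.png"))]))
E
```

```text
(no output)
```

View pics/crop4.png

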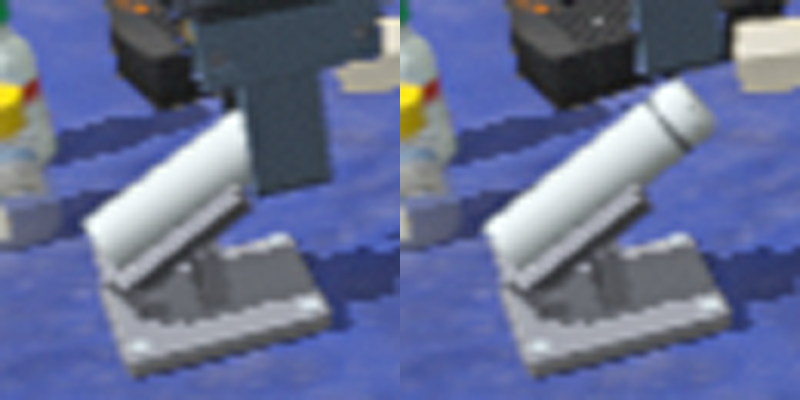

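The dowel did not move: its foot corner is at the same pixel in both pictures. The pads sit near its end, so I'll shift 4 mm toward the foot, grip and lift.

Call:
step_arm(plan=[[[0.4,-0.1,0,0,0.4],[0.4,-0.1,0,0,0.2],[0.4,-0.1,0,0,0.2],[0.4,-0.1,0,0,0.2],[0.4,-0.1,0,0,0.2],[0.4,-0.1,0,0,0.2],[0.4,-0.1,0,0,0.2],[0.4,-0.1,-1,0,0.2],[0.4,-0.1,-2,0,0.2],[0.4,-0.1,-3,0,0.2],[0.2,-0.1,-4.5,0,0.2],[0,-0.1,-6,0,0.2],[-0.5,-0.1,-7.5,0,0.2],[-1,-0.1,-9,0,0.2],[-1,-0.1,-9,0,0.2]]], newtons=8)

```text
time_s: 5.12
ee_pos: [489.5, 329.7, 183.7]
ee_rot: [179.8, -0.1, 104.5]
force: [-0.8, 0.6, -1.5]
gripper_width: 29.8
gripper_force: 8.0
```

```bash
python3 - <<'E'
from h import *
s=grab_frame("side");cv2.imwrite("pics/side3.png",s)
cv2.imwrite("pics/crop5.png",cv2.resize(s[120:270,90:250],(640,600),interpolation=2));x=state();print(x["gripper_width"],x["gripper_force"],x["force"])
E
```

```text
29.532370136782994 7.992984652519226 [-0.21876727 -0.58502456 -2.50995675]
```

View pics/crop5.png

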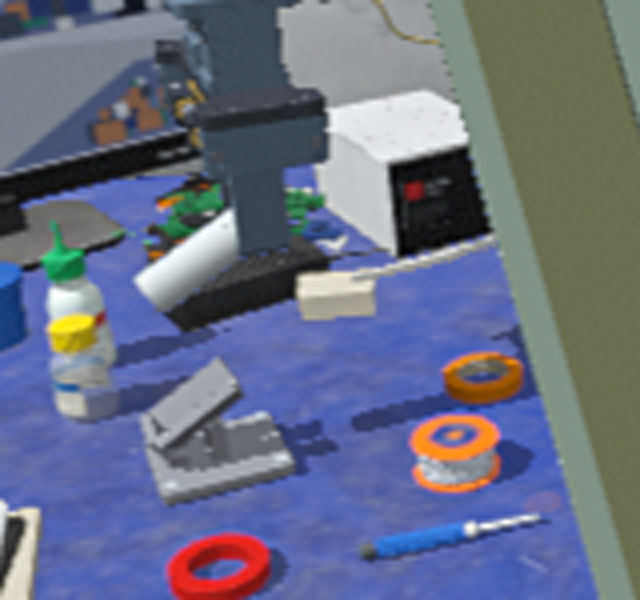

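The dowel is held and has tilted to about 40°. I'll carry it to a clear spot between the cradle and the rolls, go low, and loosen the grip so it swings down.

Call:
step_arm(plan=[[[-3,0.2,0,0,0.2],[-6,0.4,1,0,0.2],[-8.4,0.5,3,0,0.2],[-8.4,0.5,5.5,0,0.2],[-8.4,0.5,7.5,0,0.2],[-8.4,0.5,8,0,0.2],[-8.4,0.5,8,0,0.2]]], newtons=8)

```text
time_s: 6.05
ee_pos: [514.5, 249.8, 101.7]
ee_rot: [-180.0, 0.0, 104.6]
force: [-0.3, -0.0, -1.5]
gripper_width: 29.6
gripper_force: 8.0
```

Call:
step_arm(plan=[[[0,0,0,0,0.2],[0,0,0,0,0.2],[0,0,0,0,0.2],[0,0,0,0,0.2]]], newtons=4)

```text
time_s: 6.55
ee_pos: [514.7, 249.8, 102.2]
ee_rot: [180.0, -0.0, 104.6]
force: [-0.1, 0.5, -1.4]
gripper_width: 29.9
gripper_force: 4.0
```

```bash
python3 - <<'E'
from h import *
s=grab_frame("side");cv2.imwrite("pics/side4.png",s)
cv2.imwrite("pics/crop6.png",cv2.resize(s[150:250,110:240],(780,600),interpolation=2));x=state();print(x["ee_pos"],x["gripper_width"],x["gripper_force"],x["force"])
E
```

```text
[514.65327063 249.76043736 102.13233047] 29.867242913805697 3.9999134838581085 [ 0.04448019 -0.75772538 -0.9238678 ]
```

View pics/crop6.png

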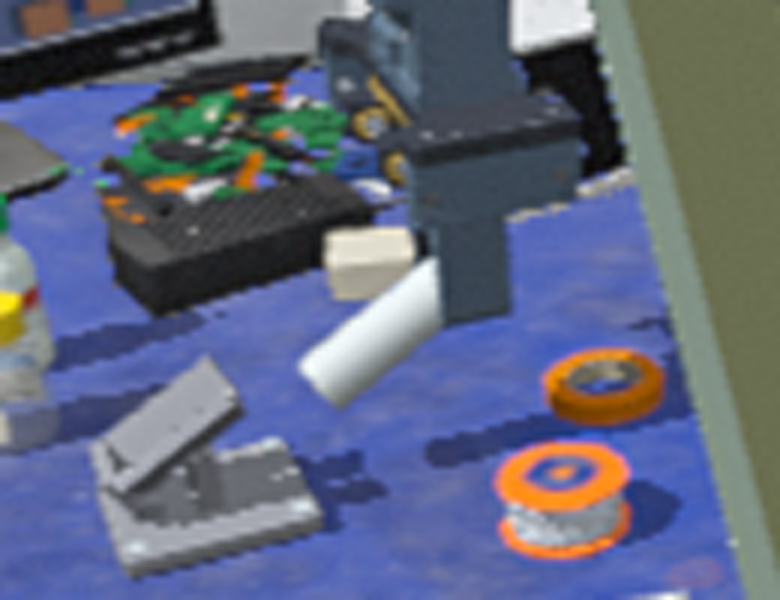

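It is still tilted at about 36°, because the pads hold the torque. I'll grip at 3 N and jerk the tool up and down, so each upward acceleration swings the foot further down.

Call:
step_arm(plan=[[[0,0,0,0,0.2],[0,0,0,0,0.2],[0,0,-5,0,0.2],[0,0,-5,0,0.2],[0,0,0,0,0.2],[0,0,-5,0,0.2],[0,0,0,0,0.2],[0,0,-5,0,0.2],[0,0,-0.5,0,0.2],[0,0,-0.5,0,0.2],[0,0,-0.5,0,0.2]]], newtons=3)

```text
time_s: 7.98
ee_pos: [514.1, 249.5, 106.8]
ee_rot: [-179.9, 0.0, 104.5]
force: [0.1, 0.9, -1.0]
gripper_width: 30.0
gripper_force: 3.0
```

```bash
python3 - <<'E'
from m import *
s=grab_frame("side");cv2.imwrite("pics/side5.png",s)
x=state();print(x["ee_pos"],x["gripper_width"],x["gripper_force"])
for n in("side4","side5"):
    for c in comps(cv2.imread(f"pics/{n}.png"),(0,0,120),(180,60,255),(150,180,215,255))[:3]: print(n,cv2.boundingRect(c),cv2.minAreaRect(c))
E
```

```text
[514.5923327  249.71911441 107.2847845 ] 29.839405084184197 2.9840683937072754
side4 (160, 188, 24, 29) ((172.32713317871094, 202.15756225585938), (21.28400230407715, 29.937936782836914), 10.784297943115234)
side4 (194, 233, 20, 8) ((203.6344757080078, 236.7862091064453), (6.694310665130615, 19.143381118774414), 86.633544921875)
side4 (150, 232, 14, 7) ((156.0882568359375, 234.85293579101562), (4.6081767082214355, 13.339459419250488), 75.96376037597656)
side5 (183, 202, 13, 25) ((189.0231170654297, 214.18463134765625), (23.938703536987305, 10.418916702270508), 82.87498474121094)
side5 (164, 188, 19, 12) ((173.0, 193.5), (11.0, 18.0), 90.0)
side5 (194, 233, 20, 8) ((203.6344757080078, 236.7862091064453), (6.694310665130615, 19.143381118774414), 86.633544921875)
```

```bash
python3 - <<'E'
import cv2
cv2.imwrite("pics/crop7.png",cv2.resize(cv2.imread("pics/side5.png")[150:250,130:240],(660,600),interpolation=2))
E
```

```text
(no output)
```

View pics/crop7.png

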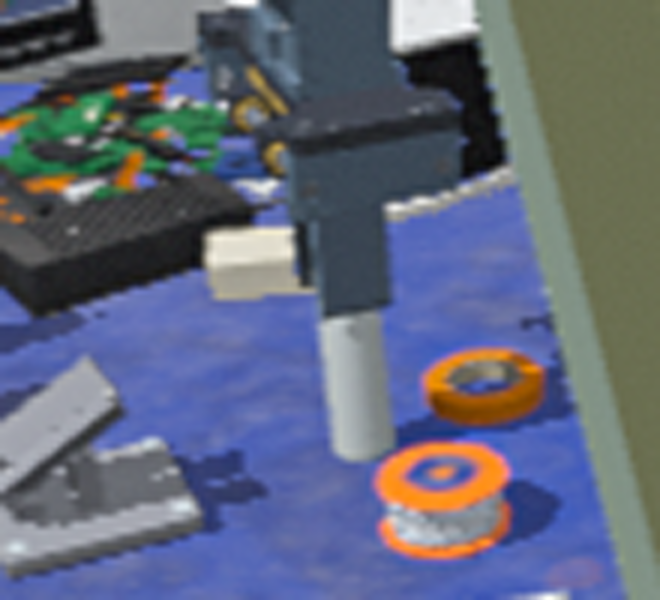

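The jerks worked: the dowel now hangs nearly vertical with its foot just above the bench (crop (362,458)). I'll lower it to contact.

Call:
step_arm(plan=[[[0,0,0.3,0,0.2],[0,0,0.5,0,0.2],[0,0,0.6,0,0.2],[0,0,0.7,0,0.2],[0,0,0.8,0,0.2],[0,0,0.9,0,0.2],[0,0,1,0,0.2]]], newtons=3)

```text
time_s: 8.9
ee_pos: [514.6, 249.7, 96.9]
ee_rot: [-180.0, -0.0, 104.6]
force: [-1.6, -1.2, 4.6]
gripper_width: 30.0
gripper_force: 3.0
```

Call:
step_arm(plan=[[[0,0,0.1,0,0.2],[0,0,0.2,0,0.2],[0,0,0.3,0,0.2],[0,0,0.3,0,0.2]]])

```text
time_s: 9.4
ee_pos: [514.5, 249.7, 93.7]
ee_rot: [-180.0, 0.0, 104.6]
force: [-1.7, -0.9, 3.0]
gripper_width: 30.0
gripper_force: 3.0
```

```bash
python3 - <<'E'
from m import *
s=grab_frame("side");cv2.imwrite("pics/side6.png",s)
x=state();print(x["ee_pos"],x["gripper_width"],x["force"])
for c in comps(s,(0,0,120),(180,60,255),(178,195,200,240))[:2]:
    print(cv2.boundingRect(c))
    for v in range(202,228,3):
        r=c[c[:,1]==v][:,0]
        if len(r):print(v,r.min(),r.max())
for z in(5,60):print(proj("side",(514.6,249.7,z)))
E
```

```text
[514.48541618 249.68203208  93.76566734] 29.920780056787454 [-1.39448877 -0.32432133  2.06587755]
(184, 206, 12, 21)
208 184 193
211 184 193
214 184 193
217 185 194
220 185 194
223 185 195
226 186 192
(194, 234, 6, 6)
[189.41917156 223.39172006]
[187.68140387 206.95147268]
```

The dowel's edges match the vertical line projected at that spot, so it is upright. I'll release it.

Call:
step_arm(plan=[[[0,0,0,0,0.36],[0,0,0,0,0.45],[0,0,0,0,0.6],[0,0,0,0,0.6],[0,0,0,0,0.6],[0,0,0,0,0.6],[0,0,0,0,0.6]]])

```text
time_s: 10.32
ee_pos: [514.7, 249.8, 94.0]
ee_rot: [180.0, -0.0, 104.6]
force: [0.4, -0.6, 0.0]
gripper_width: 54.4
gripper_force: 0.0
```

```bash
python3 - <<'E'
from m import *
s=grab_frame("side");cv2.imwrite("pics/side7.png",s)
x=state();print(x["ee_pos"],x["gripper_width"],x["force"])
for c in comps(s,(0,0,120),(180,60,255),(178,195,200,240))[:1]:
    print(cv2.boundingRect(c))
    for v in range(202,228,3):
        r=c[c[:,1]==v][:,0]
        if len(r):print(v,r.min(),r.max())
E
```

```text
[514.63790934 249.73731933  93.98629803] 55.10601014068475 [ 0.56109717  0.21675493 -0.41161133]
(182, 195, 14, 32)
202 183 184
205 184 184
208 184 193
211 184 193
214 184 193
217 185 194
220 185 194
223 185 195
226 186 192
```

The dowel is standing free, so milestone 1 should be met. Next I'll turn the gripper 90° and grip again, which centres the dowel across the other axis.

Call:
step_arm(plan=[[[0,0,0,0.18,0.6],[0,0,0,0.36,0.6],[0,0,0,0.54,0.6],[0,0,0,0.72,0.6],[0,0,0,0.9,0.6],[0,0,0,1.08,0.6],[0,0,0,1.26,0.6],[0,0,0,1.44,0.6],[0,0,0,1.571,0.6],[0,0,0,1.571,0.5],[0,0,0,1.571,0.4],[0,0,0,1.571,0.35],[0,0,0,1.571,0.2],[0,0,0,1.571,0.2],[0,0,0,1.571,0.2],[0,0,0,1.571,0.2]]], newtons=5)

```text
time_s: 12.38
ee_pos: [514.6, 249.7, 94.0]
ee_rot: [180.0, -0.0, 14.5]
force: [0.2, -0.4, -0.9]
gripper_width: 29.7
gripper_force: 5.0
```

Call:
step_arm(plan=[[[0,0,0,0,0.2],[0,0,0,0,0.2],[0,0,0,0,0.2],[0,0,0,0,0.2]]], newtons=40)

```text
time_s: 12.88
ee_pos: [514.6, 249.7, 94.0]
ee_rot: [-180.0, -0.0, 14.5]
force: [-0.6, -0.5, -1.0]
gripper_width: 29.3
gripper_force: 39.9
```

```bash
python3 - <<'E'
from m import *
print(shift([514.6,249.7,94],14.5,(598.5,57,165)))
acc=sum(cv2.imread(f"pics/{n}.png").astype(float) for n in("top0","top1"))
for k in range(4): acc+=grab_frame("top").astype(float)
g=cv2.cvtColor((acc/6).astype(np.uint8),cv2.COLOR_BGR2GRAY);g=cv2.resize(g[135:180,235:275],None,fx=8,fy=8,interpolation=2)
for x,y in((601,370),(716,337),(748,450),(636,486)):
    u,v=int((x-550)/6*8),int((y-280)/6*8);w=g[v-22:v+22,u-22:u+22].astype(float);w=np.clip(w-np.percentile(w,75),0,None)
    Y,X=np.mgrid[v-22:v+22,u-22:u+22];a,b=(w*X).sum()/w.sum(),(w*Y).sum()/w.sum();P=(235+(a+.5)/8-.5,135+(b+.5)/8-.5);print(P,onz("top",*P,50))
E
```

```text
[ 3.3  20.76 -7.1 ]
(np.float64(243.24990856844306), np.float64(149.425013061651)) [624.07451098  99.70779702  50.        ]
(np.float64(262.1068335843373), np.float64(143.80804467871485)) [642.48211884  31.94968185  50.        ]
(np.float64(267.26881918819186), np.float64(162.98699261992618)) [572.7500124   15.63890152  50.        ]
(np.float64(248.80835190688458), np.float64(168.49402550767707)) [554.83665862  81.66939274  50.        ]
```

Call:
step_arm(plan=[[[0,0,-2,0,0.2],[0,0,-5,0,0.2],[0,0,-7.1,-0.15,0.2],[0.5,3,-7.1,-0.33,0.2],[1,6,-7.1,-0.51,0.2],[1.5,9,-7.1,-0.69,0.2],[2,12,-7.1,-0.87,0.2],[2.5,15,-7.1,-1.05,0.2],[3,18,-7.1,-1.23,0.2],[3.3,20,-7.1,-1.41,0.2],[3.3,20.8,-7.1,-1.571,0.2],[3.3,20.8,-7.1,-1.571,0.2],[3.3,20.8,-7.1,-1.571,0.2]]])

```text
time_s: 14.7
ee_pos: [598.5, 57.0, 164.7]
ee_rot: [-180.0, -0.0, 104.4]
force: [-0.0, -0.6, -1.3]
gripper_width: 29.2
gripper_force: 39.9
```

Call:
step_arm(plan=[[[0,0,1,0,0.2],[0,0,1.7,0,0.2],[0,0,1.9,0,0.2],[0,0,2.1,0,0.2],[0,0,2.3,0,0.2],[0,0,2.3,0,0.2]]])

```text
time_s: 15.45
ee_pos: [599.0, 56.8, 142.0]
ee_rot: [180.0, -0.0, 104.5]
force: [0.3, 0.4, -2.1]
gripper_width: 29.2
gripper_force: 39.9
```

There is no contact force with the foot at 48 mm, so it seems to be in the hole mouth already. I'll keep going down gently.

Call:
step_arm(plan=[[[0,0,0.3,0,0.2],[0,0,0.6,0,0.2],[0,0,0.9,0,0.2],[0,0,0.9,0,0.2]]])

```text
time_s: 15.95
ee_pos: [598.9, 56.8, 132.6]
ee_rot: [180.0, -0.0, 104.5]
force: [1.3, 1.6, -3.1]
gripper_width: 29.5
gripper_force: 39.9
```

Call:
step_arm(plan=[[[0,0,0.5,0,0.2],[0,0,1,0,0.2],[0,0,1.5,0,0.2],[0,0,2,0,0.2],[0,0,2.4,0,0.2],[0,0,2.4,0,0.2]]])

```text
time_s: 16.7
ee_pos: [599.1, 56.8, 108.5]
ee_rot: [180.0, -0.0, 104.6]
force: [2.6, 2.6, -3.2]
gripper_width: 28.9
gripper_force: 39.9
```

Call:
step_arm(plan=[[[0,0,0.2,0,0.2],[0,0,0.4,0,0.2],[0,0,0.5,0,0.2],[0,0,0.6,0,0.2],[0,0,0.6,0,0.2]]])

```text
time_s: 17.32
ee_pos: [599.2, 56.8, 104.0]
ee_rot: [179.9, -0.0, 104.5]
force: [1.7, 3.7, 4.2]
gripper_width: 29.3
gripper_force: 40.0
```

The tool stopped at z = 104.0, which is the expected fully-home height, with the floor pushing up. I'll press slightly more, release and rise.

Call:
step_arm(plan=[[[0,0,0.1,0,0.2],[0,0,0.1,0,0.2],[0,0,0,0,0.4],[0,0,0,0,0.6],[0,0,0,0,0.6],[0,0,0,0,0.6],[0,0,0,0,0.6],[0,0,-3,0,0.6],[0,0,-6,0,0.8],[0,0,-9,0,1],[0,0,-9,0,1]]])

```text
time_s: 18.7
ee_pos: [600.2, 56.8, 195.4]
ee_rot: [179.7, 0.1, 104.6]
force: [0.3, -0.3, -0.5]
gripper_width: 81.7
gripper_force: 0.0
```

```bash
python3 - <<'E'
from m import *
s=grab_frame("side");t=grab_frame("top");cv2.imwrite("pics/side8.png",s);cv2.imwrite("pics/top8.png",t)
a=cv2.resize(s[150:250,170:300],(780,600),interpolation=2);a[:200,580:]=cv2.resize(t[140:180,220:260],(200,200),interpolation=2)
cv2.imwrite("pics/crop8.png",a);x=state();print(x["ee_pos"],x["ee_rot"],proj("side",(599,57,115)),proj("top",(599,57,115)))
for n,S in(("now",t),("t0",cv2.imread("pics/top0.png")),("t1",cv2.imread("pics/top1.png"))):
  for c in comps(S,(0,110,60),(22,255,255),(208,155,250,185))[:1]:
    b=cv2.boundingRect(c);(u,v),r=cv2.minEnclosingCircle(c);print(n,b,u,v,r,onz("top",u,v,12))
E
```

```text
[598.3395888   56.64149919 192.30059118] [-1.79949883e+02 -8.09056649e-03  1.04556714e+02] [247.55178147 172.84256432] [255.38282492 152.70856443]
now (213, 164, 17, 16) 221.03846740722656 171.57691955566406 8.163549423217773 [552.11511793 183.09744408  12.        ]
t0 (214, 165, 15, 15) 220.6904754638672 171.6904754638672 7.640918254852295 [551.73455469 184.36839657  12.        ]
t1 (213, 164, 17, 16) 220.9859161376953 171.56338500976562 8.141936302185059 [552.17003429 183.28722504  12.        ]
```

View pics/crop8.png

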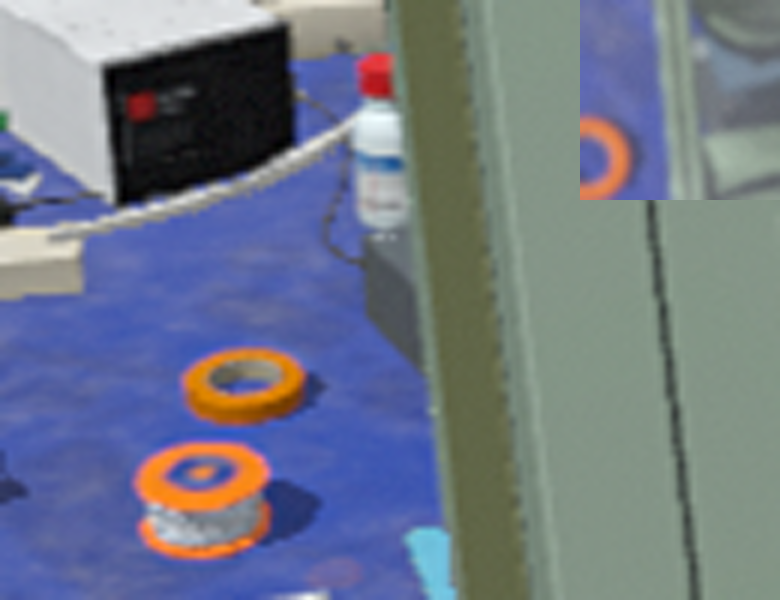

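The arm hides the dowel in this view. The roll is free at side crop (245,385), which measures to about (552.5,183.7). I'll go over it.

```bash
python3 - <<'E'
from h import *
x=state();print(shift([599,56.8,193],104.5,(552.7,183.8,25)))
E
```

```text
[13.45 -1.3  16.8 ]
```

Call:
step_arm(plan=[[[4,-0.4,0,0,1],[9,-0.9,0,0,1],[13.45,-1.3,2,0,1],[13.45,-1.3,7,0,1],[13.45,-1.3,11,0,1],[13.45,-1.3,12,0,1],[13.45,-1.3,12,0,1]]])

```text
time_s: 19.68
ee_pos: [552.2, 183.4, 72.3]
ee_rot: [-179.9, 0.0, 104.5]
force: [-0.2, -1.1, 0.0]
gripper_width: 90.9
gripper_force: 0.0
```

```bash
python3 - <<'E'
from h import *
s=grab_frame("side");t=grab_frame("top");cv2.imwrite("pics/side9.png",s);cv2.imwrite("pics/top9.png",t)
a=np.zeros((600,780,3),np.uint8);a[:400,:]=cv2.resize(s[150:250,110:305],(780,400),interpolation=2);a[400:,:320]=cv2.resize(t[130:180,200:280],(320,200),interpolation=2)
cv2.imwrite("pics/crop9.png",a);x=state();print(x["ee_pos"],x["gripper_width"],proj("side",(599,57,115)),proj("top",(599,57,115)),proj("top",(599,57,50)))
E
```

```text
[553.49657053 183.71737424  74.20997581] 91.17656524036963 [247.55178147 172.84256432] [255.38282492 152.70856443] [255.41980054 156.0240735 ]
```

View pics/crop9.png

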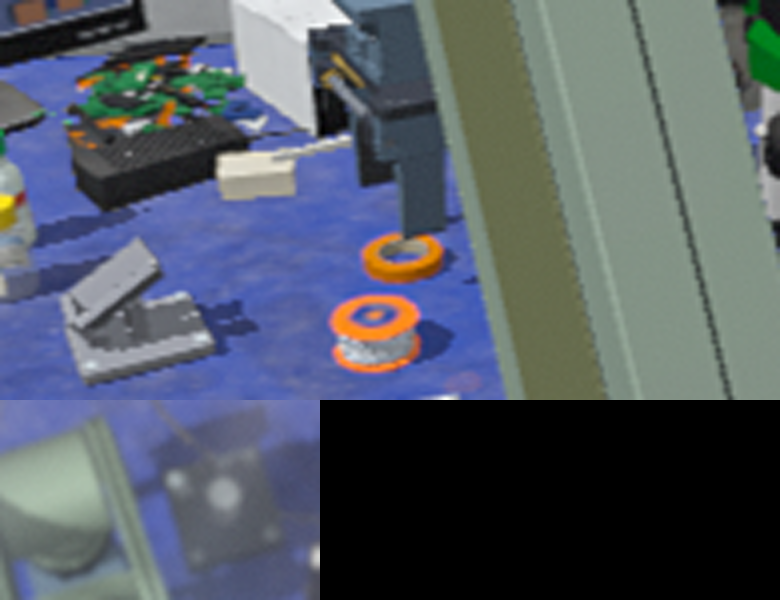

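The dowel stands in the base: its top is at top crop (225,494), or (255.8,153.1), against a predicted (255.4,152.7). The fingers straddle the roll, so I'll go down and grip gently.

Call:
step_arm(plan=[[[0,0,2,0,1],[0,0,3.8,0,1],[0,0,4.8,0,1],[0,0,4.8,0,0.85],[0,0,4.8,0,0.75],[0,0,4.8,0,0.6],[0,0,4.8,0,0.6],[0,0,4.8,0,0.6],[0,0,4.8,0,0.6]]], newtons=5)

```text
time_s: 20.9
ee_pos: [552.9, 183.7, 25.6]
ee_rot: [179.9, -0.0, 104.6]
force: [0.6, -0.4, 4.6]
gripper_width: 60.5
gripper_force: 5.0
```

Call:
step_arm(plan=[[[0,0,0,0,1],[0,0,0,0,1],[0,0,0,0.1,1],[0,0,0,0.28,1],[0,0,0,0.46,1],[0,0,0,0.64,1],[0,0,0,0.82,1],[0,0,0,1,1],[0,0,0,1.18,1],[0,0,0,1.36,1],[0,0,0,1.54,1],[0,0,0,1.571,0.8],[0,0,0,1.571,0.7],[0,0,0,1.571,0.6],[0,0,0,1.571,0.6],[0,0,0,1.571,0.6],[0,0,0,1.571,0.6]]], newtons=5)

```text
time_s: 23.02
ee_pos: [552.4, 183.6, 25.0]
ee_rot: [-180.0, -0.0, 14.6]
force: [-0.4, -0.1, -1.2]
gripper_width: 60.4
gripper_force: 5.0
```

Call:
step_arm(plan=[[[0,0,0,0,0.6],[0,0,0,0,0.6],[0,0,-2,0,0.6],[0,0,-4,0,0.6],[0,0,-4,0,0.6]]], newtons=10)

```text
time_s: 23.65
ee_pos: [553.5, 183.9, 66.3]
ee_rot: [-180.0, -0.2, 14.5]
force: [-0.1, -0.4, 0.5]
gripper_width: 60.3
gripper_force: 10.0
```

```bash
python3 - <<'E'
from h import *
x=state();print(x["ee_pos"],shift([552.6,183.7,65],14.5,(599,57,155)))
E
```

```text
[553.50993904 183.93458336  66.31219249] [ 1.32 13.43 -9.  ]
```

Call:
step_arm(plan=[[[0,0,-3,0,0.6],[0,0,-6,-0.17,0.6],[0,0,-9,-0.35,0.6],[0.2,2,-9,-0.53,0.6],[0.4,4.5,-9,-0.71,0.6],[0.7,7,-9,-0.89,0.6],[0.9,9,-9,-1.07,0.6],[1.1,11,-9,-1.25,0.6],[1.3,13,-9,-1.43,0.6],[1.3,13.4,-9,-1.571,0.6],[1.3,13.4,-9,-1.571,0.6],[1.3,13.4,-9,-1.571,0.6],[1.3,13.4,-9,-1.571,0.6]]])

```text
time_s: 25.28
ee_pos: [598.5, 57.5, 154.7]
ee_rot: [-180.0, -0.0, 104.5]
force: [0.8, -1.0, -0.5]
gripper_width: 59.9
gripper_force: 10.0
```

Call:
step_arm(plan=[[[-0.05,0.04,0.5,0,0.6],[-0.05,0.04,1.1,0,0.6],[-0.05,0.04,1.6,0,0.6],[-0.05,0.04,2.1,0,0.6],[-0.05,0.04,2.5,0,0.6],[-0.05,0.04,2.5,0,0.6]]])

```text
time_s: 26.02
ee_pos: [598.9, 56.7, 129.6]
ee_rot: [-180.0, -0.0, 104.6]
force: [-0.4, 0.2, -0.1]
gripper_width: 60.6
gripper_force: 10.0
```

The roll is threaded over the dowel's top with no contact force. I'll lower it to just above the base.

Call:
step_arm(plan=[[[0,0,1,0,0.6],[0,0,2,0,0.6],[0,0,3,0,0.6],[0,0,4,0,0.6],[0,0,4.8,0,0.6],[0,0,5.2,0,0.6],[0,0,5.2,0,0.6]]])

```text
time_s: 26.9
ee_pos: [599.1, 56.8, 77.7]
ee_rot: [-180.0, -0.0, 104.6]
force: [-0.0, -0.7, -0.9]
gripper_width: 60.2
gripper_force: 10.0
```

Call:
step_arm(plan=[[[0,0,0.1,0,0.6],[0,0,0.2,0,0.6],[0,0,0.2,0,0.7],[0,0,0.2,0,0.85],[0,0,0.2,0,0.95],[0,0,0.2,0,0.95],[0,0,0.2,0,0.95],[0,0,-3,0,0.95],[0,0,-7,0,0.95],[0,0,-12,0,0.95],[4,0,-12,0,0.95],[9,0,-12,0,0.95],[14,0,-12,0,0.95],[19,0,-12,0,0.95],[24,0,-12,0,0.95],[24,0,-12,0,0.95]]])

```text
time_s: 28.9
ee_pos: [537.7, 291.9, 197.6]
ee_rot: [-180.0, -0.0, 104.8]
force: [0.2, 0.3, 0.5]
gripper_width: 87.0
gripper_force: 0.0
```

```bash
python3 - <<'E'
from m import *
s=grab_frame("side");t=grab_frame("top");cv2.imwrite("pics/top10.png",t)
a=np.zeros((600,780,3),np.uint8);a[:300,:]=cv2.resize(s[150:250,110:370],(780,300),interpolation=2);a[300:,:480]=cv2.resize(t[130:180,200:280],(480,300),interpolation=2)
cv2.imwrite("pics/crop10.png",a);x=state();print(x["time_s"],x["ee_pos"])
for c in comps(t,(0,90,50),(22,255,255),(235,135,280,180))[:2]:
    (u,v),r=cv2.minEnclosingCircle(c);print(cv2.boundingRect(c),u,v,r,onz("top",u,v,62))
E
```

```text
29.0 [538.77682996 289.10802478 197.92384665]
(258, 153, 6, 11) 260.0 158.0 5.385264873504639 [589.34492508  41.06627368  62.        ]
(248, 152, 2, 6) 248.5 154.5 2.549609661102295 [603.03111709  81.33240324  62.        ]
```

View pics/crop10.png

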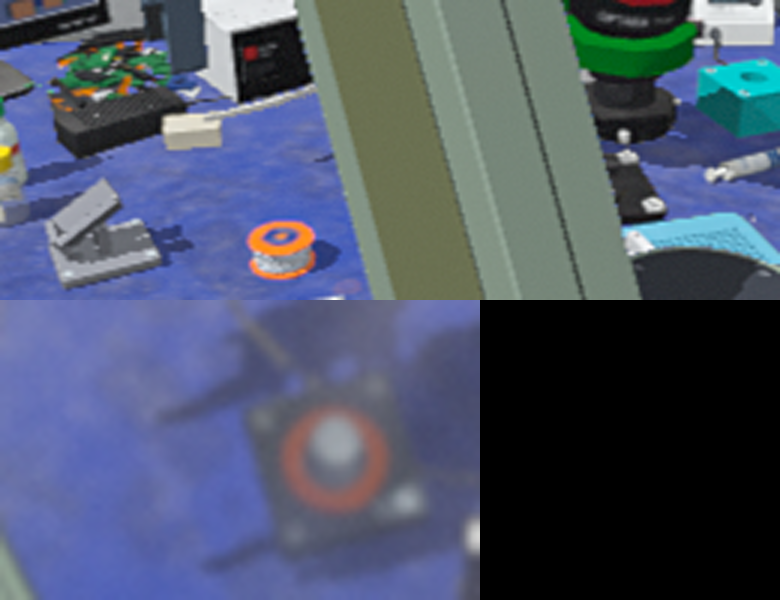

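The ring lies round the dowel on the base. Its centre is at crop (335,458), or (255.4,155.9), within a pixel of the hole axis. The reel has not moved, so I'm handing in.

```bash
python3 -c "
from workcell import *
print(job_done())"
```

```text
the job is handed in; nothing more can be done
None
```

The job is handed in at about 29 s of the 61 s allowed: the dowel is fully home in the base and the tape roll lies round it on the base, but the hand-in gave no verdict, so a pass is not confirmed.

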